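# Load the slide tray under the reader's sprung lid

### The job

Load the slide tray into the slide reader: with one finger push the lid's long bar sideways to swing the sprung lid open and hold it there, and with the other finger push the tray along its track by its upright thumb plate, under the lid and fully home against the reader. The lid must be held up by the finger until the tray is home and must never touch the tray; then let the lid close. Do not lift or carry the tray, and leave the bottle, beaker and box where they stand.

Things in the scene. Friction and masses are not known exactly. Their poses are not given: they have to be found in the camera images.
- reader: White bench-top slide reader, fixed. Frame R: origin on the bench under the middle of its loading mouth, x = direction in which the tray is pushed in, y to the left of that, z up. A grey track (mm in R: floor top z = 4, 90 wide) runs from x = -150 to 50, with guide ridges (inner faces y = +-32, 5 thick, tops z = 9) up to the mouth, then bay walls 25 high from x = 0 to 50.
- stop (a point): Middle of the tray's stop: the front face of the reader's white housing, at x = 50, z = 13 mm in R. The housing is 170 wide, 85 high and reaches to x = 210.
- lid (a joint): White lid over the bay, rad: 0 shut (level), grows as it opens, end stop 1.2. Mm in R: it covers x = -6 to 46, 77 wide, 4 thick; hinged along x on its left (+y) edge, its right edge swings up. A spring and its weight always close it; it never stays open alone. From 0.6 rad up it and its lip are clear above the tray. It moves as one piece with the bar.
- hinge (a point): Point on the lid's hinge axis above the mouth: at x = 0, y = 40, z = 28 mm in R; the axis runs along R's x.
- lip (a point): Middle of the lower front edge of the lip that hangs from the lid at the mouth. Lid shut, mm in R: lip at x = -6 to -2, y = -30 to 25, lower edge z = 16. It bars the tray's 18 mm high body but not its low stem; pushing the lip inwards does not open the lid.
- bar (a point): Near end, on the centre line, of the lid's round steel bar, 10 mm thick, along R's x from x = -150 to 43 mm; in front of the mouth it hangs free over the track. Shut: y = 34, z = 52. It is 6 to the right of and 24 above the hinge axis, so pushing it to the left (+y) opens the lid: y = 55, z = 48 at 0.9 rad; y = 60, z = 42 at 1.2. Takes 2 to 6 N. A finger can slide along it.
- tray: Loose white slide tray, 0.08 to 0.17 kg, in the track, nose 12 to 26 mm before the mouth. Origin under the middle of its body, x to its nose, z up. Mm: body 45 long (x), 58 wide, 18 high; behind it a stem 45 long, 24 wide, 8 high, then an upright thumb plate. Fully home its nose touches the stop: origin at x = 27.5 in R, inside the lid, with the thumb plate still outside.
- plate (a point): Middle of the rear face of the tray's upright thumb plate (5 mm thick, 30 wide, 36 high from the tray's underside): 72.5 mm behind the tray's origin, 18 above its underside. Fully home it is at x = -45 mm in R.
- bottle: White bottle, 52 mm across, 120 high, stands on the bench to the right (-y in R) of the track; origin at the middle of its underside. Leave alone.
- beaker: Clear beaker, 64 mm across, 80 high, stands on the bench to the left (+y in R) of the reader; origin at the middle of its underside. Leave alone.
- slidebox: Cardboard box 80 x 100 x 35 mm on the bench to the left (+y in R) of the track; origin at the middle of its underside. Leave alone.
Mind the look-alikes: they are no part of the job. What is shaped like the tray but yellow is not meant.

How it is judged:
By the outcome, as a careful person would: the job done as asked, in the order asked, and still so for the second after the job is handed in, with the robot touching nothing.
It also fails if it takes over 40 s, if anything falls off the work surface, if the arm or the gripper's body presses on something with over 40 N, if the wrist force passes 120 N, or if a joint passes its speed limit or range.

### The arm

A 7-joint arm with a two-finger parallel gripper is mounted at the origin on the work surface. World frame = base frame: x ahead of the robot, y to its left, z up, the work surface at z = 0. Lengths are in m, angles in rad, forces in N, time in s.
With the tool pointing down it reaches from about 0.4 to 0.9 m from the base axis. Payload 5.5 kg.
Tool frame: the origin (TCP) lies on the centre line of the jaws, within the pads' length; the fingertips stand bot.nose_length ahead of it and the grasp point (between the pads) is the TCP (bot.nose_length is the distance from the TCP to the fingertips, in m); z points along the fingers, y is the direction in which the jaws open and shut (so a half turn about z gives the same grasp; the last joint's range is limited). The gripper opens to 92 mm and grips with 3 to 60 N. Pads are 19 mm wide; open, the fingers measure 130 mm over their backs; the gripper's body (75 mm by 190 mm) begins 47 mm behind the grasp point.
Start: joints at [1.55, 0.501, -0.427, 1.55, 0.221, 1.138, -0.21], TCP at [0.182, -0.624, 0.246] pointing down, gripper open.
Joint ranges: [-2.88, 2.88], [-0.31, 2.03], [-1.54, 1.56], [0.2, 2.42], [-1.41, 4.55], [0.19, 2.02], [-2.57, 2.57]. Speed limits (rad/s): [2.57, 2.57, 3.14, 3.14, 3.14, 3.14, 3.14].

### API

Orientations are given as a unit quaternion [w, x, y, z].
In Python, from rig import bot, viewer, job gives the robot as it stands.
- The arm moves only by the tool jog_arm, never from a script. Its argument "commands" is a list of rows, each a list of 4 numbers: the shift along the world's x, y, z in cm, then the turn about the world's z in rad. A call has 1 to 12 rows; each row is the pose to reach, as a shift and turn from the pose measured when the call began; what a row does not reach only later rows make up. A row lasts 1/12 s, in which the tool goes at most 41.7 mm and 7.16 degrees, less where a joint would pass 70% of its speed; a pose out of reach is approached as far as the arm can. A call with a gripper value outside its range is refused whole. "claw" is the closure, from 0 (fully open) to 1 (shut), set as the call begins (left out, the last holds). The fingers move at their own pace and stop on an object; "squeeze" is the grip in N (left out, the last holds). Time passes only in rows, so rows that repeat a pose let the fingers close. It gives the time, the measured TCP pose, the force and the opening at its end, in the units of the state.
- bot.get_state(): the state, without advancing time (a new reading comes with each control period).
- viewer.read_camera(name): name is "scene" or "top"; returns a dict with "color" (384x512x3 uint8, blue, green, red), "z_map" (384x512 float32, m along the optical axis (not along the pixel's ray), 0 where there is no reading), "fx", "fy", "cx", "cy" (pixels), "k1" (the pictures are not rectified: a ray, as slopes to the right and down, at radius r is drawn at 1 + k1 r^2 times it, then the intrinsics apply), "pose" (4x4, takes a point from camera to world coordinates). Camera axes: x right, y down, z forward; pixel columns grow to the right and rows downward; lengths in m; the calibration is good to about 2 mm. A picture is of the moment at which its call begins.
- job.job_done(): hands the job in, once; it reports no verdict.
The state is a dict: "time": time; "qpos": joint angles; "qd": joint speeds; "joint_torque": joint torques, N m; "ee_pos": TCP position; "eef_rot": TCP orientation; "wrist_force": force on the tool from outside, world axes, zero at the start; "torque": the same for the moment, N m; "opening": finger opening in m.
Only numpy, scipy, OpenCV 4.12 (cv2) and the standard library are available. Lean on these libraries where they do the work, as an engineer would, in place of code of your own. Each camera call takes 0.05 s, during which the arm holds its last target.

## Working session

There is one attempt and no reset: what is moved stays moved. The work goes in short steps, Python scripts to look and compute and a tool call to move; the robot and the scene stay as the last step left them, time stands still between calls to the robot, and variables do not carry over. Pictures are saved under pics/ and viewed, and the job is handed in when it is done.

Besides the shell and the picture viewer there is one more tool, called after ">>>" as name([rows], argument=value, ...), one row to a line, values as JSON. jog_arm: Moves the arm, as the interface text tells. Its arguments: {"type":"object","properties":{"commands":{"type":"array","items":{"type":"array","items":{"type":"number"}}},"claw":{"type":"number"},"squeeze":{"type":"number"}},"required":["commands"]}

```bash
mkdir -p pics; ls
python3 - <<'E'
from rig import bot, viewer, job
import cv2, numpy as np, pickle
s=bot.get_state(); print({k:np.round(v,3) for k,v in s.items()}, bot.nose_length)
for n in ["scene","top"]:
    d=viewer.read_camera(n); cv2.imwrite(f"pics/{n}0.png",d["color"]); pickle.dump(d,open(f"{n}0.pkl","wb"))
    print(n,d["fx"],d["fy"],d["cx"],d["cy"],d["k1"]); print(np.round(d["pose"],4))
E
```

```text
pics
{'time': np.float64(0.0), 'qpos': array([ 1.55 ,  0.502, -0.427,  1.551,  0.221,  1.138, -0.21 ]), 'qd': array([ 0.   , -0.001, -0.001, -0.001, -0.002,  0.005, -0.   ]), 'joint_torque': array([ 1.0000e-03, -5.6660e+01, -5.8160e+00, -2.7912e+01, -6.9000e-02,
        3.1000e-02,  0.0000e+00]), 'ee_pos': array([ 0.182, -0.623,  0.245]), 'eef_rot': array([-0.001,  0.99 ,  0.141, -0.   ]), 'wrist_force': array([-0.406, -0.644, -0.129]), 'torque': array([-0.002, -0.004,  0.048]), 'opening': np.float64(0.092)} 0.019
scene 498.6305485351519 498.6305485351519 255.85252090733115 190.87930829436465 -0.21317597428877752
[[ 0.804   0.3779 -0.459   1.12  ]
 [ 0.5945 -0.5052  0.6255 -0.7015]
 [ 0.0045 -0.7758 -0.6309  0.807 ]
 [ 0.      0.      0.      1.    ]]
top 496.30397254352977 496.30397254352977 258.6004916059511 195.93688954744718 -0.01251495887751412
[[ 0.054  -0.9734  0.2227  0.3184]
 [-0.9985 -0.0516  0.0164  0.0456]
 [-0.0045 -0.2233 -0.9747  1.1652]
 [ 0.      0.      0.      1.    ]]
```

View pics/scene0.png

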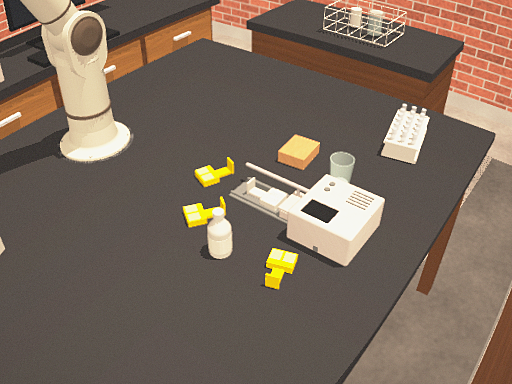

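View pics/top0.png

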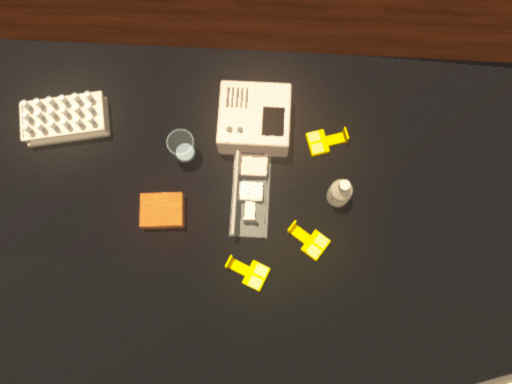

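The tray candidates are the white tray in the track (top ~(251,195)) and the yellow look-alikes at top (250,273), (310,242) and (327,140). The white one is the one described, so I'll check it in close crops.

```bash
cat > h.py <<'E'
import numpy as np, cv2, pickle
def load(n): return pickle.load(open(n+".pkl","rb"))
def K(d): return np.array([[d["fx"],0,d["cx"]],[0,d["fy"],d["cy"]],[0,0,1]])
def D(d): return np.array([d["k1"],0,0,0,0],float)
def ray(d,u,v):
    p=cv2.undistortPoints(np.array([[[u,v]]],float),K(d),D(d))[0,0]
    r=d["pose"][:3,:3]@np.array([p[0],p[1],1]); return d["pose"][:3,3],r
def onz(d,u,v,z):
    o,r=ray(d,u,v); return o+r*(z-o[2])/r[2]
def proj(d,P):
    P=np.atleast_2d(P).astype(float); T=np.linalg.inv(d["pose"])
    return cv2.projectPoints(P,cv2.Rodrigues(T[:3,:3])[0],T[:3,3],K(d),D(d))[0][:,0]
def depthpt(d,u,v):
    o,r=ray(d,u,v); return o+r*d["z_map"][int(round(v)),int(round(u))]
def grab(tag):
    from rig import viewer
    out=[]
    for n in ["scene","top"]:
        d=viewer.read_camera(n); pickle.dump(d,open(f"{n}{tag}.pkl","wb")); out.append(d)
    return out
def crop(d,u0,v0,u1,v1,s,name,marks=[]):
    im=cv2.resize(d["color"][v0:v1,u0:u1],None,fx=s,fy=s,interpolation=cv2.INTER_CUBIC)
    for u,v in marks: cv2.circle(im,(int((u-u0+.5)*s),int((v-v0+.5)*s)),3,(0,0,255),1)
    cv2.imwrite("pics/"+name+".png",im)
E
python3 - <<'E'
from h import *
crop(load("top0"),205,70,305,245,3.4,"topc")
crop(load("scene0"),220,140,390,270,4.5,"scenec")
E
```

```text
(no output)
```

View pics/topc.png

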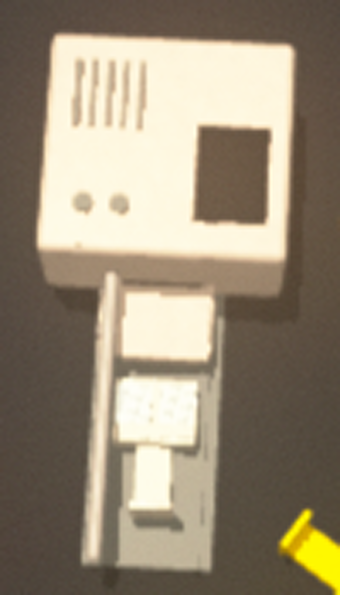

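View pics/scenec.png

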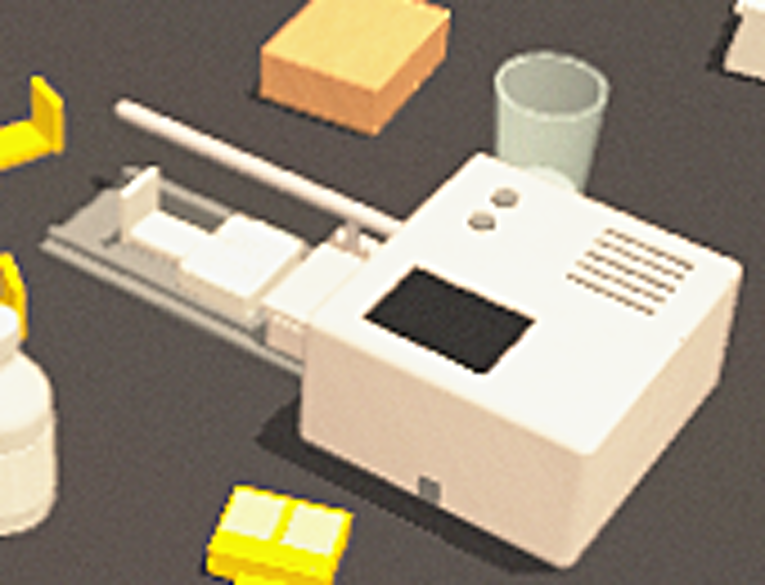

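Run:
```python
from h import *
np.set_printoptions(suppress=True,precision=4)
model=np.array([[210,85],[210,-85],[50,-85],[50,85]])/1000.
def fit(W):
    mc=model.mean(0); wc=W.mean(0)
    A=model-mc;B=W-wc
    th=np.arctan2((A[:,0]*B[:,1]-A[:,1]*B[:,0]).sum(),(A*B).sum())
    R=np.array([[np.cos(th),-np.sin(th)],[np.sin(th),np.cos(th)]])
    t=wc-R@mc; return th,t,W-(model@R.T+t)
allW=[]
for n,u0,v0,s,cs in [("top0",205,70,3.4,[(55,35),(293,45),(282,258),(38,248)]),("scene0",220,140,4.5,[(743,268),(570,455),(303,322),(485,152)])]:
    d=load(n); g=cv2.cvtColor(d["color"],cv2.COLOR_BGR2GRAY)
    c=np.array([[a/s+u0-.5,b/s+v0-.5] for a,b in cs],np.float32).reshape(-1,1,2)
    c2=cv2.cornerSubPix(g,c.copy(),(4,4),(-1,-1),(3,100,1e-3))
    print(n,(c2-c)[:,0].tolist())
    for cc in (c,c2):
        W=np.array([onz(d,*p[0],.085)[:2] for p in cc]); th,t,r=fit(W); print("th",th,"t",t,"\n",r*1000)
    ctr=c2[:,0].mean(0); print("depth z mid", depthpt(d,*ctr))
```

```text
top0 [[0.034515380859375, 0.0052337646484375], [-0.090240478515625, 0.37337493896484375], [1.164093017578125, 0.0055694580078125], [-0.250518798828125, -0.269866943359375]]
th 0.0016732940921862897 t [0.6342 0.0859] 
 [[-2.5207 -2.8544]
 [-1.7735  1.7744]
 [ 2.7747  3.3288]
 [ 1.5195 -2.2488]]
th 0.002560214764496385 t [0.6342 0.0853] 
 [[-2.3974 -2.5217]
 [-2.756   2.3641]
 [ 2.8827  1.228 ]
 [ 2.2707 -1.0704]]
depth z mid [0.7624 0.0855 0.0865]
scene0 [[-0.08331298828125, -0.501678466796875], [3.4027099609375, 0.5019378662109375], [0.620574951171875, 0.46221923828125], [1.29656982421875, 0.45745849609375]]
th -0.0274221931131735 t [0.6382 0.0866] 
 [[-2.24    0.9822]
 [-5.0058 -0.7681]
 [ 4.9246 -1.6699]
 [ 2.3212  1.4558]]
th -0.011298110500106793 t [0.6409 0.0856] 
 [[-4.5544  0.1302]
 [-2.6653 -0.2059]
 [ 2.7897 -1.8821]
 [ 4.4299  1.9578]]
depth z mid [0.774  0.0765 0.0878]
```

Run:
```python
from h import *
np.set_printoptions(suppress=True,precision=4)
d=load("top0"); g=cv2.cvtColor(d["color"],cv2.COLOR_BGR2GRAY).astype(float)
for v in (165,180,195,210,220,228,232,235,238): print(v,g[v,226:275].astype(int))
print()
for u in (236,238,245,250,260,265): print(u,g[150:245,u].astype(int))
```

```text
165 [ 83  85  84  85  86  85  92 139 200 216 235 219 186 165 184 242 246 246
 247 246 246 247 246 246 246 246 246 245 245 246 246 246 247 247 246 246
 246 246 246 245 225 180 135 168 152 104  89  87  88]
180 [ 83  80  80  81  82  85 110 164 209 235 218 184 126 114 117 127 141 183
 185 170 165 164 164 162 165 161 160 160 159 161 156 156 156 158 155 157
 154 157 161 154 143 128 173 173 112  88  83  84  87]
195 [ 79  78  79  81  83 109 161 210 236 217 183 132 168 195 247 250 251 251
 250 250 251 251 250 250 250 250 250 250 250 251 251 251 250 249 251 248
 219 146 171 168 177 182 174 116  85  84  82  80  82]
210 [ 78  76  81  78 110 162 210 235 217 183 123 106 107 107 118 174 184 188
 216 248 251 250 251 250 250 250 251 250 248 210 184 179 183 181 180 181
 182 184 182 180 182 176 128  90  79  80  80  79  80]
220 [ 76  77  76  95 173 199 224 225 198 133 107 104 105 115 168 181 176 157
 148 145 145 148 146 150 155 150 151 151 150 147 174 182 182 181 180 182
 181 177 156 175 179 170 109  82  79  79  78  76  79]
228 [ 73  76  84 140 167 211 237 216 171 122 106 106 104 116 171 184 184 183
 18
[... 2382 characters left out ...]
 246 246 246 246 246 244 220 154 121 112 115 155 189 237 251 252 249
 251 252 250 244 245 251 249 250 251 251 250 250 242 243 221 145 118 115
 157 179 184 184 182 184 180 181 183 182 182 181 183 183 182 182 180 181
 184 180 181 182 182 181 182 181 181 183 182 181 180 182 177 137  88  77
  77  76  76  77  78]
265 [139 139 137 140 151 166 180 229 245 244 245 245 246 246 244 245 246 245
 245 245 244 245 245 245 241 221 156 116 111 119 154 178 178 178 177 181
 181 182 183 181 180 179 180 180 172 168 168 166 167 166 162 155 155 155
 154 168 181 181 181 181 180 180 181 180 179 176 178 177 178 174 175 175
 175 174 177 182 183 180 181 180 179 180 180 179 179 179 177 149 103  79
  77  76  76  77  76]
```

Run:
```python
from h import *
d=load("top0");s=load("scene0")
def T(P,th=0.0,t=(.6355,.0855)):
    P=np.atleast_2d(P)/1000.; c,si=np.cos(th),np.sin(th)
    return np.c_[c*P[:,0]-si*P[:,1]+t[0],si*P[:,0]+c*P[:,1]+t[1],P[:,2]]
P=[[-150,45,4],[-150,-45,4],[0,-45,4],[0,45,4],[-150,34,52],[43,34,52],[-6,40,30],[-6,-37,30],[46,-37,30],[46,40,30],[50,85,85],[50,-85,85],[210,-85,85],[210,85,85]]
crop(d,205,70,305,245,3.4,"topm",proj(d,T(P)))
crop(s,220,140,390,270,4.5,"scenem",proj(s,T(P)))
print(proj(d,T(P)).round(1).tolist())
```

```text
[[228.7, 235.1], [266.8, 237.1], [269.9, 175.7], [232.8, 173.8], [232.2, 232.2], [237.6, 151.0], [234.2, 173.4], [266.6, 175.1], [267.7, 154.1], [235.6, 152.5], [214.9, 142.5], [289.1, 146.2], [291.8, 81.7], [219.9, 78.2]]
```

View pics/topm.png

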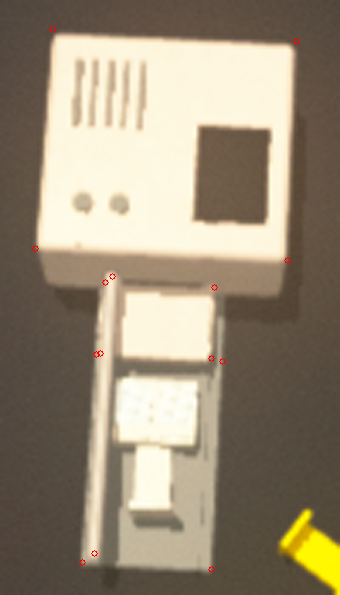

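View pics/scenem.png

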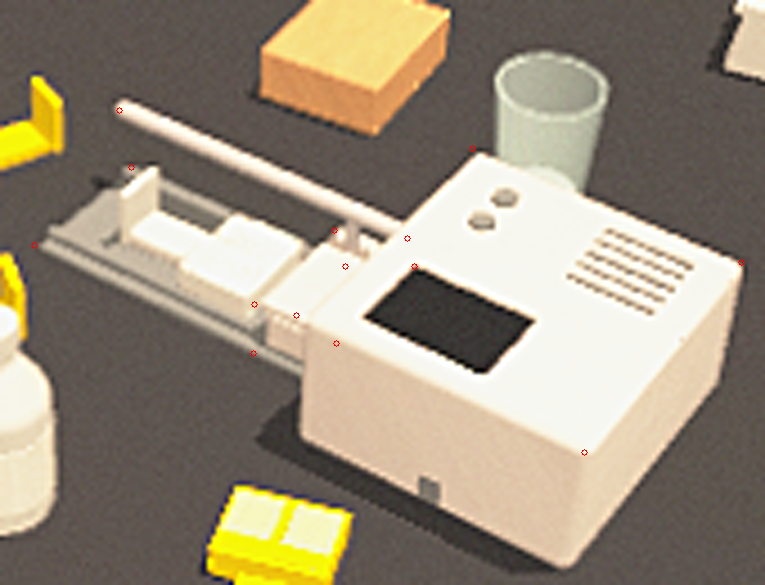

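Overlaying the given model on the top view fits to about 1 px (2 mm) with R at roughly (0.634, 0.086), yaw about 0. Next I'll measure the tray, the bar and the neighbours.

Run:
```python
from h import *
np.set_printoptions(suppress=True,precision=4)
d=load("top0");s=load("scene0")
R=np.array([.634,.086,0])
for nm,u,v,z in [("nose c250",250,180.3,.022),("nose c260",260,180.6,.022),("bodyL r195",238.8,195,.022),("bodyR r195",262.4,195,.022),
 ("plate top rear",249.5,219.5,.040),("stem L r210",243.8,210,.012),("stem R r210",255.2,210,.012),("bar end",231.6,235.0,.052),("bar r165",235.9,165,.052),("track near",250,236.5,.004),("lid near c250",250,175.0,.030),
 ("lidR r165",266.8,165,.030)]:
    print(nm,(onz(d,u,v,z)-R)*1000)
# scene: plate top corners, nose etc (crop coords /4.5)
f=lambda a,b:(a/4.5+219.5,b/4.5+139.5)
for nm,a,b,z in [("plate top right/rear",122,195,.040),("plate top left",157,170,.040),("bar end",119,104,.052),("nose right top",247,312,.022),("nose left top",303,240,.022),("track near right",42,245,.004)]:
    print("S",nm,(onz(s,*f(a,b),z)-R)*1000)
for nm,u,v,z in [("bottle top",345,186,.12),("bottle base",336,200,.0),("beaker top",181,143,.08),("beaker base",185,154,0),("box",162,210,.035),("box r",183,210,.035),("box near",162,228,.035)]:
    print(nm,(onz(d,u,v,z)-R)*1000, "z",depthpt(d,u,v)[2])
```

```text
nose c250 [-17.2747   1.3318  22.    ]
nose c260 [-16.755  -22.4794  22.    ]
bodyL r195 [-54.5324  25.7038  22.    ]
bodyR r195 [-51.5789 -30.021   22.    ]
plate top rear [-115.0905   -3.5664   40.    ]
stem L r210 [-88.0194  12.1604  12.    ]
stem R r210 [-86.5859 -14.8067  12.    ]
bar end [-154.8939   34.3981   52.    ]
bar r165 [10.019  35.2542 52.    ]
track near [-149.2062   -5.9232    4.    ]
lid near c250 [-6.4048  1.7903 30.    ]
lidR r165 [ 20.3247 -36.7233  30.    ]
S plate top right/rear [-109.1972  -15.4124   40.    ]
S plate top left [-107.2261   14.3727   40.    ]
S bar end [-152.4475   38.6302   52.    ]
S nose right top [ -9.0729 -37.466   22.    ]
S nose left top [-18.7653  30.647   22.    ]
S track near right [-145.6265  -42.3638    4.    ]
bottle top [ -44.71   -208.8188  120.    ] z 0.1226502212228624
bottle base [ -49.4519 -207.0821    0.    ] z 0.060272435310461336
beaker top [ 47.8086 162.9951  80.    ] z 0.005584031122737088
beaker base [ 46.7533 165.6172   0.    ] z 0.07061016530113107
box [-102.6656  201.0174   35.    ] z 0.03450661745827577
box r [-100.0656  152.2089   35.    ] z 0.014508152314786082
box near [-144.8053  196.9059   35.    ] z -0.00014806359595498364
```

The tray nose is at about -17 mm, the plate rear at about -113 mm and tray y at about -2 mm. The sizes check out: body 56 x 45 mm, bar at y = 34–35 mm. The bottle is at R y = -208, the box starts at y = 152 and the beaker is at (47, 164), so all are clear of the gripper body.

Plan: jaw axis along R y with an opening of about 22 mm. The left finger's back opens the bar, and the right finger's front edge pushes the plate.

>>> jog_arm([
  [3,3,0,-0.1],
  [6,6,0,-0.2],
  [9,9,0,-0.283],
  [12,12,0,-0.283],
  [15,15,0,-0.283],
  [18,18,0,-0.283],
  [21,21,0,-0.283],
  [24,24,0,-0.283],
  [27,27,0,-0.283],
  [29,30.5,0,-0.283],
  [30.5,34,0,-0.283],
  [31,37,0,-0.283],
], claw=0.76, squeeze=20)

```text
time: 1.1
ee_pos: [0.4943, -0.2495, 0.2446]
eef_rot: [-0.002, 1.0, 0.002, 0.001]
wrist_force: [0.6, 0.3, 0.5]
opening: 0.0226
```

>>> jog_arm([
  [0.2,3.5,0,0],
  [0.5,7,0,0],
  [0.6,10.5,0,0],
  [0.6,14,0,0],
  [0.6,17.5,0,0],
  [0.6,21,0,0],
  [0.6,24.5,0,0],
  [0.6,28,0,0],
  [0.6,31,0,0],
  [0.6,32.5,0,0],
  [0.6,32.5,0,0],
  [0.6,32.5,0,0],
])

```text
time: 2.1
ee_pos: [0.4999, 0.0763, 0.2444]
eef_rot: [-0.002, 1.0, 0.003, 0.001]
wrist_force: [0.9, -0.7, -0.4]
opening: 0.0218
```

>>> jog_arm([
  [0,0,-3,0],
  [0,0,-6,0],
  [0,0,-9,0],
  [0,0,-11.5,0],
  [0,0,-12.5,0],
  [0,0,-12.5,0],
])

```text
time: 2.6
ee_pos: [0.498, 0.0742, 0.1169]
eef_rot: [-0.001, 1.0, 0.002, -0.002]
wrist_force: [-0.8, -0.4, 0.5]
opening: 0.0222
```

Run:
```python
from h import *
s,d=grab("1")
crop(d,205,100,305,260,3.7,"top1"); crop(s,200,100,330,230,4.5,"scene1")
```

```text
(no output)
```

View pics/top1.png

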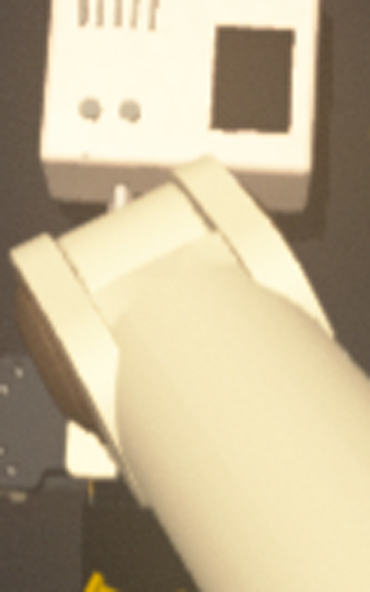

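View pics/scene1.png

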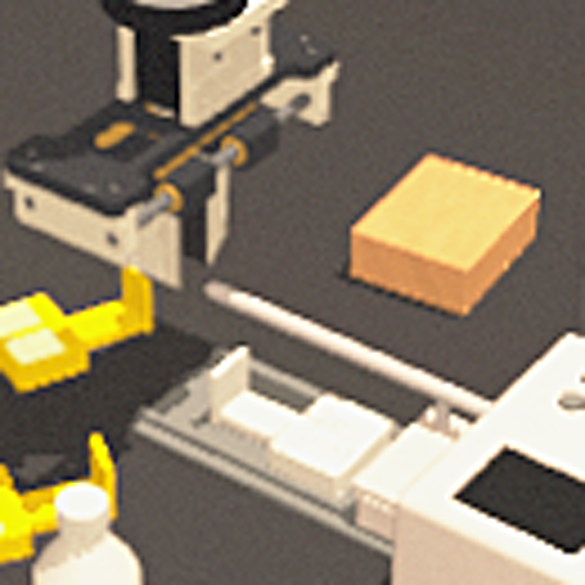

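Run:
```python
from h import *
s=load("scene1")
# expected tips: finger corners at tip z
st=np.array([.498,.0742]);tz=.1169-.019
P=[]
for sy in (1,-1):
    for a in (11,30):
        for b in (-9.5,9.5): P.append([st[0]+b/1000,st[1]+sy*a/1000,tz])
crop(s,190,85,290,175,8,"scene1b",proj(s,P))
```

```text
(no output)
```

View pics/scene1b.png

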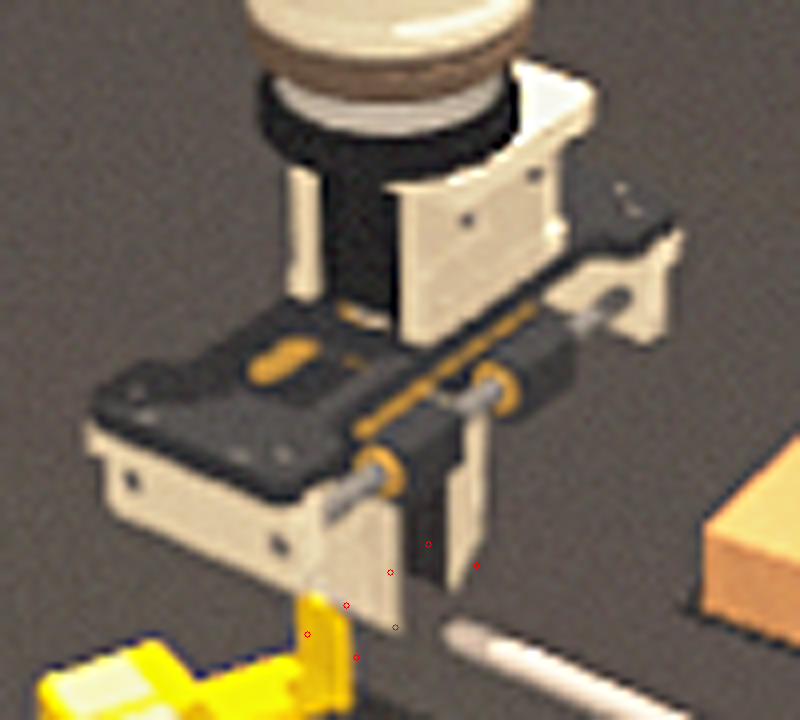

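Run:
```python
from h import *
np.set_printoptions(suppress=True,precision=0,linewidth=200)
s=load("scene1"); z=s["z_map"]
c=np.array([.498,.0742,.0979])
for v in (142,146,149,152,155,158,160,162,164):
    print("row",v)
    for u in range(222,254,2):
        if z[v,u]>0:
            p=(depthpt(s,u,v)-c)*1000
            if p[2]>-30: print("  ",u,(u-190)*8,(v-85)*8,p, s["color"][v,u])
```

```text
row 142
   222 256 456 [ 26. -89. 109.] [80 83 88]
   224 272 456 [ 28. -85. 107.] [86 89 97]
   226 288 456 [ 31. -82. 107.] [ 90  96 104]
   228 304 456 [ 34. -78. 106.] [85 84 88]
   230 320 456 [ 37. -75. 106.] [71 74 76]
   232 336 456 [ 14. -40.  78.] [55 55 55]
   234 352 456 [ 21. -41.  81.] [ 58 104 127]
   236 368 456 [ 26. -41.  83.] [ 81 140 183]
   238 384 456 [ 32. -41.  85.] [ 76 180 242]
   240 400 456 [ 37. -39.  86.] [56 49 46]
   242 416 456 [ 36. -31.  82.] [58 56 58]
   244 432 456 [ 37. -25.  79.] [55 56 60]
   246 448 456 [ 37. -17.  75.] [52 46 51]
   248 464 456 [10. 25. 42.] [136 170 191]
row 146
   222 256 488 [ 31. -95. 103.] [46 41 45]
   224 272 488 [ 32. -90. 101.] [58 56 56]
   226 288 488 [ 38. -91. 104.] [57 52 54]
   228 304 488 [ 37. -82.  99.] [114 138 156]
   230 320 488 [ 26. -62.  83.] [144 177 201]
   232 336 488 [ 29. -59.  83.] [151 165 180]
   234 352 488 [ 32. -55.  82.] [137 149 160]
   236 368 488 [ 26. -41.  72.] [ 92  95 104]
   238 384 488 [ 32. -41.  74.] [ 55 122 166]
   240 400 488 [ 38. -41.  77.] [51 69 86]
   242 416 488 [ 36. -
[... 1779 characters left out ...]
   240 400 560 [-5. 11.  5.] [68 78 90]
   242 416 560 [ 0. 13.  6.] [53 51 54]
   244 432 560 [ 7. 13.  9.] [45 46 52]
   246 448 560 [12. 15. 10.] [149 183 204]
row 158
   228 304 584 [ 36. -82.  66.] [145 193 218]
   230 320 584 [ -4. -28.  18.] [174 199 219]
   232 336 584 [  2. -28.  21.] [163 197 220]
   234 352 584 [  8. -27.  23.] [159 197 216]
   236 368 584 [ 12. -25.  24.] [156 191 216]
   238 384 584 [ 11. -16.  18.] [161 196 221]
row 160
   232 336 600 [ -2. -23.  10.] [144 169 190]
   234 352 600 [  6. -25.  15.] [165 201 223]
   236 368 600 [ 12. -25.  18.] [163 201 221]
   238 384 600 [ 10. -15.  11.] [161 198 223]
row 162
   238 384 616 [ 11. -16.   6.] [162 201 226]
row 164
```

The depth readings confirm the finger geometry: backs at ±29–30 mm from centre, front faces at +10–12 mm, inner faces at ±11 mm. Descending beside the bar and behind the plate.

>>> jog_arm([
  [0.1,0.1,-2.5,0],
  [0.1,0.1,-5,0],
  [0.1,0.1,-6.5,0],
  [0.1,0.1,-7.5,0],
  [0.1,0.1,-8.2,0],
  [0.1,0.1,-8.3,0],
])

```text
time: 3.2
ee_pos: [0.502, 0.0764, 0.037]
eef_rot: [-0.002, 1.0, 0.003, 0.001]
wrist_force: [0.5, 1.1, 1.0]
opening: 0.0224
```

Run:
```python
from h import *
s,d=grab("2")
crop(s,200,120,320,230,6,"scene2")
```

```text
(no output)
```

View pics/scene2.png

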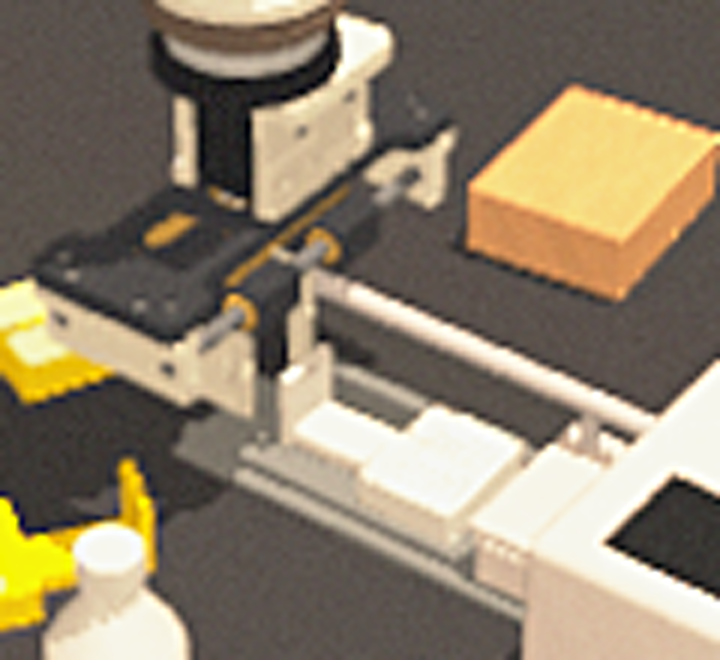

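>>> jog_arm([
  [0,0.4,0,0],
  [0,0.8,0,0],
  [0,1.0,0,0],
  [0,1.2,0,0],
  [0,1.4,0,0],
  [0,1.6,0,0],
  [0,1.6,0,0],
])

```text
time: 3.88
ee_pos: [0.5026, 0.093, 0.038]
eef_rot: [-0.002, 1.0, 0.003, 0.002]
wrist_force: [1.2, -2.7, 1.8]
opening: 0.0218
```

Bar contact shows up as about -2.7 N in y. Opening further.

>>> jog_arm([
  [0,0.2,0,0],
  [0,0.5,0,0],
  [0,0.8,0,0],
  [0,1.1,0,0],
  [0,1.3,0,0],
  [0,1.4,0,0],
  [0,1.4,0,0],
])

```text
time: 4.47
ee_pos: [0.502, 0.1066, 0.0375]
eef_rot: [-0.001, 1.0, 0.003, 0.001]
wrist_force: [1.0, -4.7, -2.4]
opening: 0.0219
```

Run:
```python
from h import *
s,d=grab("3")
crop(s,200,120,320,230,6,"scene3");crop(d,205,100,305,260,3.7,"top3")
```

```text
(no output)
```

View pics/scene3.png

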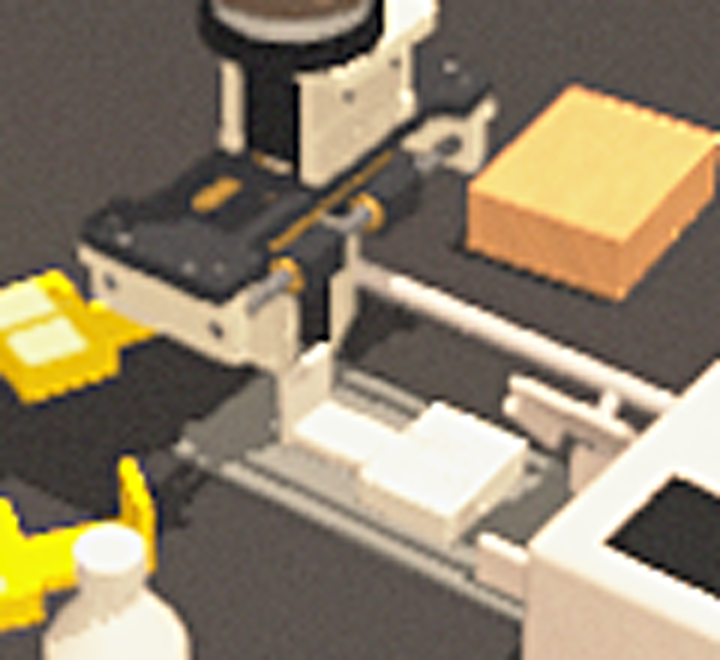

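View pics/top3.png

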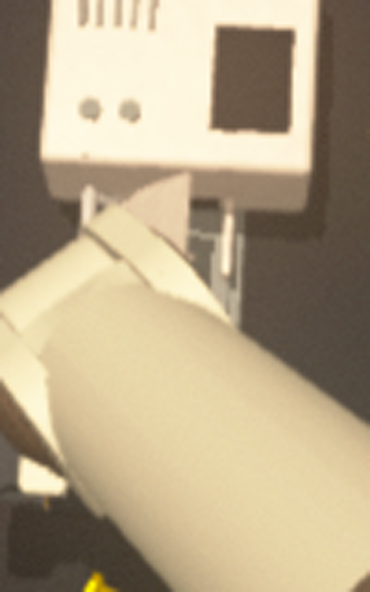

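Run:
```python
from h import *
np.set_printoptions(suppress=True,precision=1)
d=load("top3");s=load("scene3");R=np.array([.634,.086,0])
g=cv2.cvtColor(d["color"],cv2.COLOR_BGR2GRAY)
print(g[154,222:272]); 
for u in (244,248,252,254): print((depthpt(d,u,154)-R)*1000)
print("bar",(onz(d,228.8,152.7,.048)-R)*1000)
for ph in (.6,.7,.8,.9,1.0,1.1):
    y=40-77*np.cos(ph);z=28+77*np.sin(ph)
    P=np.array([[20,y,z],[-6,y,z],[20,40+24.74*np.sin(ph-.245),28+24.74*np.cos(ph-.245)]])/1000+R
    print(ph,proj(d,P).round(1).tolist(),"S crop",((proj(s,P)-[200,120]+.5)*6).round(0).tolist())
```

```text
[ 95  97  98 100 114 197 229 218 185 153 162 170 176 178 170 160 182 190
 205 210 210 213 210 209 211 209 211 213 213 212 213 212 214 203 122  82
  77  80  81  79  80  83 111 137 154 155 138 133 134 132]
[36.4 17.8 56.6]
[32.9  7.9 69.2]
[29.4 -1.8 81.6]
[27.9 -6.6 87.1]
bar [40.4 54.2 48. ]
0.6 [[261.3, 159.7], [260.7, 170.6], [230.5, 160.7]] S crop [[535.0, 450.0], [480.0, 425.0], [631.0, 398.0]]
0.7 [[259.2, 158.8], [258.6, 169.8], [229.6, 160.8]] S crop [[543.0, 432.0], [487.0, 407.0], [634.0, 397.0]]
0.8 [[256.9, 158.0], [256.3, 169.0], [228.7, 160.9]] S crop [[551.0, 414.0], [495.0, 389.0], [636.0, 397.0]]
0.9 [[254.4, 157.2], [253.7, 168.2], [227.8, 161.0]] S crop [[560.0, 396.0], [504.0, 371.0], [639.0, 397.0]]
1.0 [[251.6, 156.5], [250.9, 167.5], [227.1, 161.2]] S crop [[569.0, 379.0], [513.0, 354.0], [641.0, 398.0]]
1.1 [[248.6, 155.8], [247.9, 166.9], [226.4, 161.4]] S crop [[579.0, 363.0], [523.0, 338.0], [643.0, 399.0]]
```

The lid is open at about 0.87 rad: the edge column gives 0.85 and the depth slope 0.90. Pushing the tray now while holding the bar.

>>> jog_arm([
  [0.3,0.05,0,0],
  [0.6,0.1,0,0],
  [0.9,0.1,0,0],
  [1.2,0.1,0,0],
  [1.6,0.1,0,0],
  [2.0,0.1,0,0],
  [2.4,0.1,0,0],
  [2.8,0.1,0,0],
  [3.2,0.1,0,0],
  [3.6,0.1,0,0],
  [4.0,0.1,0,0],
  [4.0,0.1,0,0],
])

```text
time: 5.57
ee_pos: [0.5422, 0.1076, 0.0373]
eef_rot: [-0.001, 1.0, 0.003, 0.001]
wrist_force: [-0.6, -3.8, -1.0]
opening: 0.0219
```

Run:
```python
from h import *
s,d=grab("4")
crop(s,200,120,320,230,6,"scene4")
g=cv2.cvtColor(d["color"],cv2.COLOR_BGR2GRAY); print(g[154,222:272])
for u in (244,252): print(((depthpt(d,u,154)-[.634,.086,0])*1000).round(1))
```

```text
[236 238 237 237 233 225 220 219 219 218 221 220 220 220 218 218 218 216
 215 213 212 210 209 207 203 197 199 227 238 241 242 243 243 244 244 244
 245 245 245 242 220 141 121 138 156 158 141 134 136 135]
[-90.2  -3.2 455.4]
[-89.6 -15.1 455.5]
```

View pics/scene4.png

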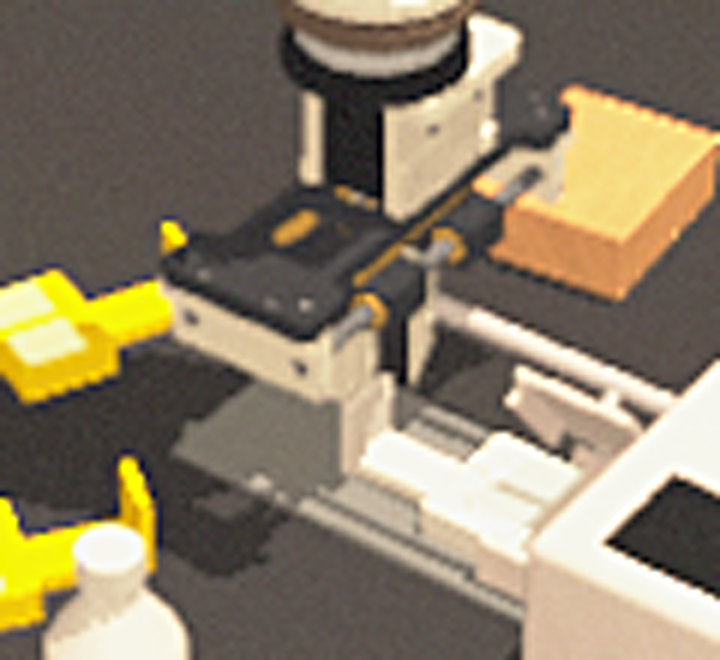

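The tray is sliding in and the lid is still up at about 0.9 rad. The tray body is under it with clearance.

>>> jog_arm([
  [0.4,0,0,0],
  [0.8,0,0,0],
  [1.2,0,0,0],
  [1.6,0,0,0],
  [2.0,0,0,0],
  [2.3,0,0,0],
  [2.6,0,0,0],
  [2.8,0,0,0],
  [3.0,0,0,0],
  [3.1,0,0,0],
  [3.2,0,0,0],
])

```text
time: 6.58
ee_pos: [0.5737, 0.1075, 0.0372]
eef_rot: [-0.001, 1.0, 0.003, 0.001]
wrist_force: [-2.2, -4.3, -0.2]
opening: 0.0221
```

>>> jog_arm([
  [0.15,0,0,0],
  [0.3,0,0,0],
  [0.4,0,0,0],
  [0.5,0,0,0],
  [0.5,0,0,0],
])

```text
time: 7.0
ee_pos: [0.5785, 0.1074, 0.0372]
eef_rot: [-0.001, 1.0, 0.003, 0.0]
wrist_force: [-3.3, -4.1, 0.3]
opening: 0.0221
```

>>> jog_arm([
  [0.1,0,0,0],
  [0.2,0,0,0],
  [0.3,0,0,0],
  [0.3,0,0,0],
])

```text
time: 7.33
ee_pos: [0.5804, 0.1076, 0.037]
eef_rot: [-0.001, 1.0, 0.003, -0.001]
wrist_force: [-4.3, -3.7, 2.4]
opening: 0.0219
```

Run:
```python
from h import *
s,d=grab("5")
crop(s,220,120,340,230,6,"scene5");crop(d,205,100,305,260,3.7,"top5")
```

```text
(no output)
```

View pics/scene5.png

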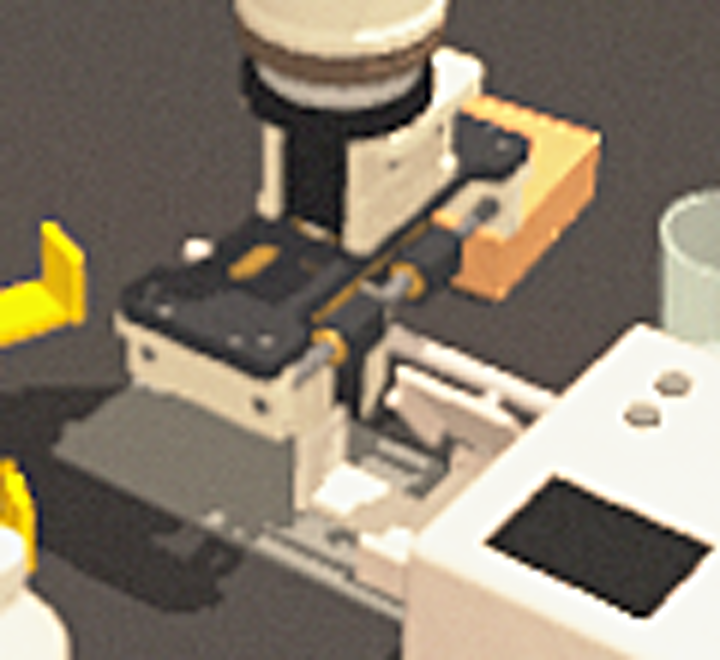

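>>> jog_arm([
  [0.15,0,0,0],
  [0.3,0,0,0],
  [0.4,0,0,0],
  [0.4,0,0,0],
])

```text
time: 7.77
ee_pos: [0.5806, 0.108, 0.0367]
eef_rot: [-0.0, 1.0, 0.003, -0.004]
wrist_force: [-12.6, -3.7, 8.6]
opening: 0.0222
```

The finger has stopped at x = 0.5806 (a 4 mm command gave 0.2 mm of motion, force -12.6 N). That puts the plate at R x of about -43 to -45, so the tray is home. Next I'll back off from the plate while still holding the lid, then let the lid down gently.

>>> jog_arm([
  [-0.3,0,0,0],
  [-0.6,0,0,0],
  [-0.9,0,0,0],
  [-1.2,0,0,0],
  [-1.2,0,0,0],
])

```text
time: 8.18
ee_pos: [0.5693, 0.1081, 0.0373]
eef_rot: [-0.001, 1.0, 0.003, -0.003]
wrist_force: [1.9, -3.2, 1.5]
opening: 0.022
```

Run:
```python
from h import *
s,d=grab("6")
crop(s,220,120,340,230,6,"scene6")
```

View pics/scene6.png

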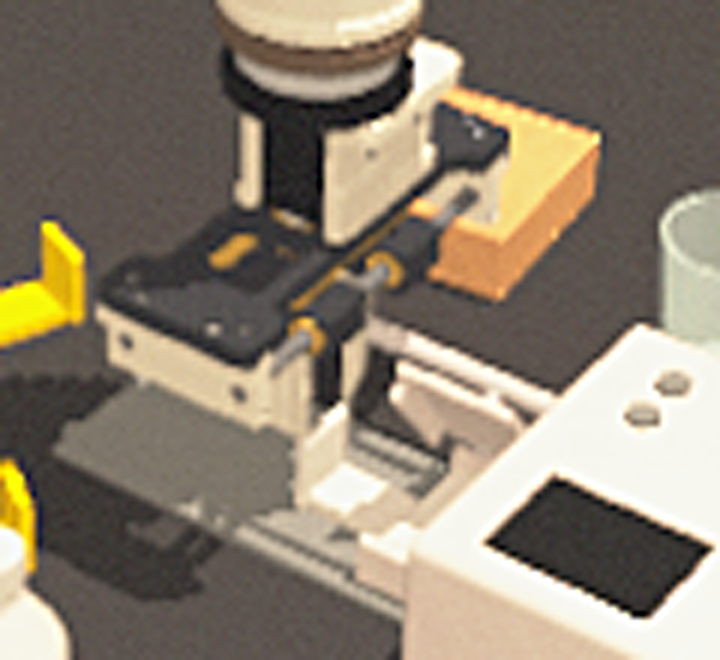

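Run:
```python
from h import *
s=load("scene6")
for a,b in ((303,438),(350,405)):print(((onz(s,a/6+219.5,b/6+119.5,.04)-[.634,.086,0])*1000).round(1))
```

```text
[-40.7 -11.6  40. ]
[-37.6  17.5  40. ]
```

In the scene view the plate moved about 69 mm, and from -113 mm that gives roughly -45 mm, so it's home. Lowering the lid.

>>> jog_arm([
  [0,-0.3,0,0],
  [0,-0.6,0,0],
  [0,-0.9,0,0],
  [0,-1.2,0,0],
  [0,-1.5,0,0],
  [0,-1.8,0,0],
  [0,-2.1,0,0],
  [0,-2.4,0,0],
  [0,-2.7,0,0],
  [0,-3.0,0,0],
  [0,-3.2,0,0],
  [0,-3.2,0,0],
])

```text
time: 9.28
ee_pos: [0.5693, 0.0758, 0.0372]
eef_rot: [-0.001, 1.0, 0.003, -0.003]
wrist_force: [-0.6, 0.2, 0.0]
opening: 0.022
```

Run:
```python
from h import *
s,d=grab("7")
crop(s,220,120,340,230,6,"scene7")
```

```text
(no output)
```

View pics/scene7.png

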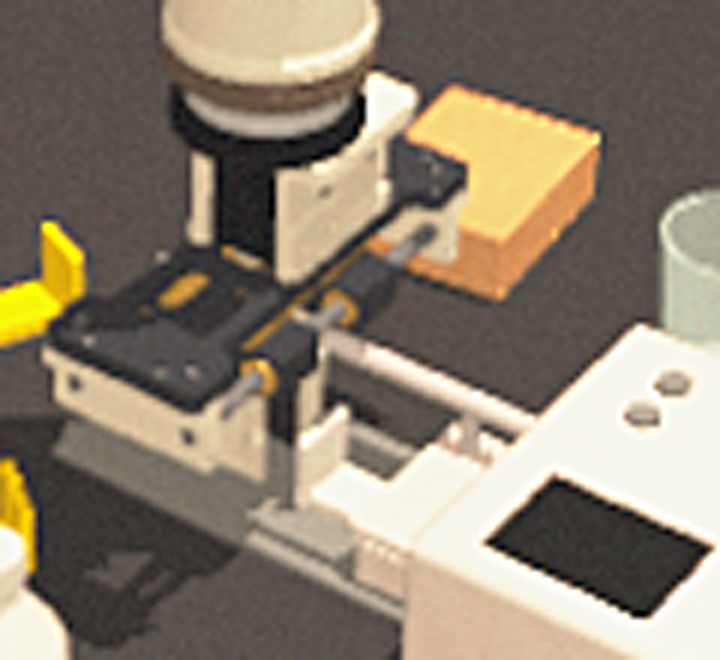

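The lid is shut, the thumb plate is outside and nothing moved. Lifting straight up and then clearing the view.

>>> jog_arm([
  [0,0,1.5,0],
  [0,0,4,0],
  [0,0,7,0],
  [0,0,10,0],
  [0,0,14,0],
  [0,0,18,0],
  [0,0,20,0],
  [-2,-3,20,0],
  [-4,-6,20,0],
  [-5,-9.5,20,0],
  [-6,-13,20,0],
  [-7,-16.5,20,0],
])

```text
time: 10.38
ee_pos: [0.4986, -0.0894, 0.2386]
eef_rot: [-0.0, 1.0, 0.004, -0.002]
wrist_force: [0.3, 0.4, -0.4]
opening: 0.0221
```

>>> jog_arm([
  [0,-4,0,0],
  [0,-8,0,0],
  [0,-12,0,0],
  [0,-16,0,0],
  [0,-20,0,0],
  [0,-24,0,0],
  [0,-27,0,0],
  [0,-27,0,0],
])

```text
time: 11.05
ee_pos: [0.4962, -0.3679, 0.2392]
eef_rot: [0.002, 1.0, -0.001, -0.002]
wrist_force: [-0.3, -0.4, 0.1]
opening: 0.0221
```

Run:
```python
from h import *
s,d=grab("8")
crop(d,205,70,305,245,3.4,"top8");crop(s,190,120,360,260,4.5,"scene8")
R=np.array([.634,.086,0])
g=cv2.cvtColor(d["color"],cv2.COLOR_BGR2GRAY); print(g[165:235,248], g[165:235,250])
for n in("top","scene"):
    a=load(n+"0")["color"].astype(int);b=load(n+"8")["color"].astype(int)
    m=(abs(a-b).max(2)>40).astype(np.uint8)
    k,_,st,_=cv2.connectedComponentsWithStats(m)
    print(n,[x.tolist() for x in st[1:] if x[4]>15])
from rig import bot; print(bot.get_state()["time"])
```

```text
[247 246 247 246 246 246 246 246 244 229 177 160 184 236 250 250 250 251
 251 250 250 250 244 244 234 178 142 134 121 105 112 154 180 184 184 185
 184 182 183 182 181 182 183 183 182 183 182 183 181 183 182 182 183 180
 182 181 182 181 184 181 184 185 184 184 182 184 182 183 182 183] [246 246 246 247 246 246 246 246 244 234 193 159 182 233 249 250 251 250
 251 250 250 250 247 247 237 190 143 135 121 107 111 155 181 182 182 182
 182 182 182 182 183 182 181 181 181 181 183 182 182 180 181 182 181 182
 180 182 179 182 184 183 182 180 182 181 184 181 183 182 181 180]
top [[238, 177, 26, 43, 642], [473, 186, 39, 53, 1190], [445, 198, 11, 41, 93], [244, 221, 15, 5, 57]]
scene [[0, 0, 124, 219, 9970], [95, 46, 5, 8, 20], [87, 55, 9, 9, 19], [88, 68, 9, 11, 33], [108, 156, 22, 20, 202], [106, 171, 10, 6, 26], [44, 175, 16, 19, 105], [246, 177, 42, 34, 491], [17, 196, 35, 31, 288], [51, 198, 32, 29, 360], [0, 238, 5, 17, 36]]
11.15
```

View pics/top8.png

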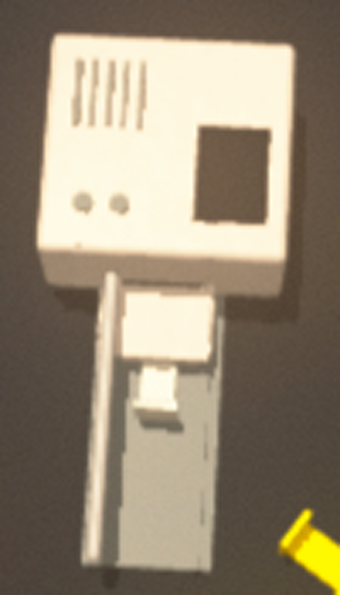

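View pics/scene8.png

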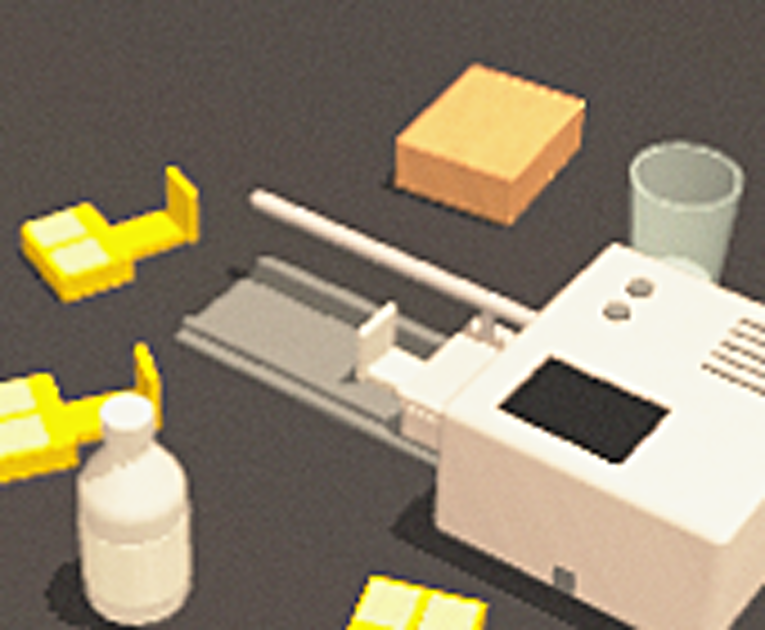

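Run:
```python
from h import *
d=load("top8")
print(((onz(d,249.5,190,.04)-[.634,.086,0])*1000).round(1), "before", ((onz(load("top0"),249.5,219.5,.04)-[.634,.086,0])*1000).round(1))
from rig import job; job.job_done()
```

```text
[-45.4   0.5  40. ] before [-115.1   -3.6   40. ]
the job is handed in; nothing more can be done
```

The tray is loaded and the lid is shut. I handed the job in at about 11 s of the 40 s allowed; no verdict came back.

**What I did:** with the jaws about 22 mm apart, the left finger's back pushed the bar left and opened the lid to about 0.9 rad. The right finger then pushed the tray's thumb plate along the track until the tray stopped. I backed off about 11 mm with the lid still up, let the lid close, and moved the arm clear.

**Last checks:**
- **Tray home:** at the end of the push, a 4 mm command moved the tool only 0.2 mm and the push force rose to about 12.6 N. The top view then put the plate's rear face at x = -45.4 mm in R, against the -45 expected.
- **Lid:** shut, with the bar back where it started. The lid looked well clear of the tray in every picture, but I took none during the last part of the push or while the lid was coming down.
- **Surroundings:** comparing before and after pictures, only the tray and the arm changed. The bottle, beaker, box and yellow look-alikes were not moved.

**Disagreement:** the angled camera read tray positions about 4 to 7 mm further along x than the top camera. I relied on the top view and the contact force. The movement seen by the two cameras agreed at about 69 to 70 mm, though that is 2 to 3 mm more than the 67 mm I measured from the nose to the stop.

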